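# Open a dead centrifuge with its emergency crank key

### The job

The centrifuge has lost power with samples locked inside: take the crank key from its stand, lower it into the release bore in the deck and feel it fully home onto the hidden square drive without forcing it. Turn it clockwise until the catch lets go and the lid springs ajar. Then put the key back upright in its stand, fully down, leaving the lid ajar and the other things where they are.

Things in the scene. Friction and masses are not known exactly. Their poses are not given: they have to be found in the camera images.
- crank_key: Loose steel crank key, 0.2 to 0.29 kg, upright in its stand. Origin: centre of its open lower end; z up the tube, x along the crank arm. Tube 26 mm in diameter, z = 0 to 100 mm. In its lower end a square socket 16 mm deep, 14 mm across flats, the flats facing its x and y. Hub block on top, see key_hub.
- key_hub (a point): Centre of the key's dark hub block, on the tube's axis 114 mm above the lower end; axes as the key's. Block 30 mm wide (y), 28 mm high, from x = -28 to 16 mm: the place to grip, across its width. From it a flat arm (16 mm wide, 12 mm high, 4 mm above this centre) runs 87 mm out in +x and carries an upright black knob, 20 mm in diameter, its top 46 mm above this centre, at x = 76 mm.
- centrifuge: White bench centrifuge, fixed, 335 mm deep (x), 270 mm wide (y), its flat deck 150 mm high. Origin under its middle at bench height; x points to its back. The grey lid covers the rear of the deck from x = -65 mm, its top 22 mm above the deck. The release bore lies in the deck's front strip, near its -y front corner.
- release_mouth (a point): Centre of the release bore at deck height; z up, other axes as the centrifuge's. Round vertical bore, 28 mm wide, with a 45 degree countersink 6 mm deep. A key whose socket is not lined up with the square below (over about 5 degrees off) is stopped with its lower end about 32 mm below the deck. Over 80 N between key and centrifuge, all contacts added up, damages it (turning alone makes 20 to 40).
- stub_tip (a point): Tip of the hidden square stub at rest, on the bore's axis 30 mm below the deck; axes as the centrifuge's, NOT turned with the stub. Stub 13 mm square with a 2 mm high conical nose; how its flats are turned is unknown. It is sprung downwards: starts to give at about 3.5 N, then 1 N per mm, solid after 6 mm. Lined up, the socket drops over it; fully home, the key's lower end is 16 mm below this point.
- lid (a joint): Opening angle of the lid about its rear hinge, rad: 0 shut and locked. The catch lets go after turning the stub 0.3 to 1.75 rad clockwise seen from above, against about 0.2 N m; it can go some 0.5 rad further, then meets a stop; anticlockwise only winds it back. It stays where left. The lid then springs up by itself to about 0.09 rad.
- lid_front (a point): Middle of the lid's front upper edge; rises by about 20 mm when the lid springs ajar.
- key_stand: Grey plastic block, fixed, 80 x 80 mm, 46 mm high; origin under its middle. In its middle a vertical round bore, 29 mm wide with a 45 degree countersink 6 mm deep, in which the key stands.
- stand_floor (a point): Centre of the floor of the stand's bore, 40 mm below the stand's top and 6 mm above the bench; the key's lower end stands here.
- tube_rack: White rack with capped blood tubes, 64 x 118 mm, 101 mm high, loose; origin under its middle.
- oil_bottle: Small amber oil bottle, 38 mm in diameter, 75 mm high, loose; origin under its middle.
- slide_box: Flat blue slide box, 85 x 100 mm, 34 mm high, loose; origin under its middle.
There are look-alikes about, which are no part of the job. Of the things that look like the crank_key, the smaller one is meant. What is shaped like the key_stand but turquoise is not meant.

How it is judged:
On the way, in this order (a step that is already met when the one before it is completed fails the run):
1. the key is fully home on the hidden square, the lid still shut (z of crank_key in the frame of release_mouth below -0.0425 m and horizontal distance between crank_key and release_mouth below 0.005 m and value of joint lid below 0.02 rad), for 0.1 s.
2. the catch has let go and the lid stands ajar with the key still in the bore (value of joint lid above 0.05 rad and z of crank_key in the frame of release_mouth below -0.03 m), for 0.1 s.
At the end, for the whole second after the job is handed in: The lid stands ajar on its spring (0.05 to 0.3 rad), and the key stands upright, at rest, in its stand's bore, its lower end within 6 mm of the bore's floor and 5 mm of its axis (value of joint lid between 0.05 and 0.3 rad and horizontal distance between crank_key and stand_floor below 0.005 m and z of crank_key in the frame of stand_floor below 0.006 m and angle between crank_key's own z axis and vertical below 0.12 rad and linear speed of crank_key below 0.02 m/s); the robot touches nothing.
It fails at once if the key is forced: more than 80 N between key and centrifuge (contact force between crank_key and centrifuge above 80 N).
It fails at once if the tube rack is disturbed (distance of tube_rack from where it was at the start of the episode above 0.025 m or angle between tube_rack's own z axis and vertical above 0.3 rad).
It fails at once if the oil bottle is disturbed (distance of oil_bottle from where it was at the start of the episode above 0.025 m or angle between oil_bottle's own z axis and vertical above 0.3 rad).
It fails at once if the slide box is disturbed (distance of slide_box from where it was at the start of the episode above 0.025 m).
It also fails if it takes over 64 s, if anything falls off the work surface, if the arm or the gripper's body presses on something with over 40 N, if the wrist force passes 120 N, or if a joint passes its speed limit or range.

### The arm

A 6-joint arm with a two-finger parallel gripper is mounted at the origin on the work surface. World frame = base frame: x ahead of the robot, y to its left, z up, the work surface at z = 0. Lengths are in m, angles in rad, forces in N, time in s.
With the tool pointing down it reaches from about 0.275 to 0.775 m from the base axis. Payload 14.6 kg.
Tool frame: the origin (TCP) lies at the very end of the fingers, on their centre line; the grasp point (between the pads) lies 19 mm behind it; z points along the fingers, y is the line along which they close (so a half turn about z gives the same grasp; the last joint's range is limited). The gripper opens to 85 mm and grips with 20 to 120 N. Pads are 22 mm wide; open, the fingers measure 114 mm over their backs; the gripper's body (76 mm by 85 mm) begins 54 mm behind the grasp point. The pads swing forward as they close: fully open they stand 13 mm farther back than shut.
Start: joints at [1.04, 0.263, -0.048, 1.259, 0, 1.415], TCP at [0.193, 0.488, 0.231] pointing down, gripper open.
Joint ranges: [-2.65, 2.65], [-0.89, 1.7], [-1.18, 1.37], [-2.13, 2.11], [-1.35, 1.29], [-3.14, 3.14]. Speed limits (rad/s): [1.89, 1.89, 2.57, 2.79, 3.14, 3.14].

### API

Orientations are given as a unit quaternion [x, y, z, w].
In Python, from plant import * gives the robot as it stands. The module is installed in compiled form; this text tells all that it offers.
- The arm moves only by the tool apply_moves, never from a script. Its argument "increments" is a list of rows, each an object of numbers: "dx", "dy", "dz": the shift along the tool's x, y, z each as a share of 0.25 m, from -1 to 1; "wx", "wy", "wz": the turn, a rotation vector about the tool's x, y, z each as a share of 90 degrees, from -1 to 1. In form: [{"dx": .., "dy": .., "dz": .., "wx": .., "wy": .., "wz": ..}, ...]. A call has 1 to 10 rows; each row shifts and turns the commanded pose from where the row before left it, along the tool's axes as they then stand; what a row does not reach is not made up. A row lasts 1/10 s, in which the tool goes at most 50 mm and 8.59 degrees, less where a joint would pass 70% of its speed; a pose out of reach is approached as far as the arm can. A call with a number of a shift or a turn outside -1 to 1 is refused whole. A call with a gripper value outside its range is refused whole. "jaw" is the opening, from 0 (shut) to 1 (fully open), set as the call begins (left out, the last holds). The fingers move at their own pace and stop on an object; "squeeze" is the grip in N (left out, the last holds). Time passes only in rows, so rows that do not move let the fingers close. It gives the time, the measured TCP pose, the force, the opening and the grip force at its end, in the units of the state.
- observe(): the state, without advancing time (a new reading comes with each control period).
- grab_frame(name): name is "scene" or "top"; returns a dict with "image" (480x640x3 uint8, blue, green, red), "z_map" (480x640 float32, m along the optical axis (not along the pixel's ray), 0 where there is no reading), "fovy" (degrees; the focal length in pixels is half the picture's height over the tangent of half this angle, whatever the lens; pixels are square), "cx", "cy" (the principal point, pixels), "rvec" (rotation vector, rad) and "tvec" (3), from world to camera coordinates, as OpenCV has them. Camera axes: x right, y down, z forward; pixel columns grow to the right and rows downward; lengths in m; the calibration is good to about 2 mm. A picture is of the moment at which its call begins.
- finish_job(): hands the job in; it is judged then, once.
The state is a dict: "clock": time; "joint_positions": joint angles; "qd": joint speeds; "effort": joint torques, N m; "position": TCP position; "tool_rot": TCP orientation; "force": force on the tool from outside, world axes, zero at the start; "ft_torque": the same for the moment, N m; "grip_width": finger opening in m; "finger_force": force on a finger pad.
Only numpy, scipy, OpenCV 4.12 (cv2) and the standard library are available. Lean on these libraries where they do the work, as an engineer would, in place of code of your own. Each camera call takes 0.05 s, during which the arm holds its last target. There are 200 camera calls.

## Working session

There is one attempt and no reset: what is moved stays moved. The work goes in short steps, Python scripts to look and compute and a tool call to move; the robot and the scene stay as the last step left them, time stands still between calls to the robot, and variables do not carry over. Pictures are saved under pics/ and viewed, at most 10 in all, crops included, and the job is handed in when it is done.

Besides the shell and the picture viewer there is one more tool, called after "Emit:" as a command line: name --argument value ..., lists and objects as JSON in quotes. apply_moves: Moves the arm, as the interface text tells. Its arguments: {"type":"object","properties":{"increments":{"type":"array"},"jaw":{"type":"number"},"squeeze":{"type":"number"}},"required":["increments"]}

```bash
mkdir -p pics; cat > h.py <<'E'
from plant import *
import numpy as np, cv2
def grab(n):
    f=grab_frame(n); F=240/np.tan(np.radians(f["fovy"])/2)
    R=cv2.Rodrigues(np.array(f["rvec"],float))[0]; t=np.array(f["tvec"],float).ravel()
    return f,F,R,t
def cloud(f,F,R,t):
    z=f["z_map"]; v,u=np.mgrid[:480,:640]
    P=np.stack([(u-f["cx"])/F*z,(v-f["cy"])/F*z,z],-1)
    return (P-t)@R      # world
def ray(f,F,R,t,u,v,h):
    d=R.T@np.array([(u-f["cx"])/F,(v-f["cy"])/F,1]); c=-R.T@t
    return c+d*(h-c[2])/d[2]
E
python3 - <<'E'
from h import *
for n in ("scene","top"):
    f,F,R,t=grab(n); cv2.imwrite(f"pics/{n}0.png",f["image"]); print(n,F,f["cx"],f["cy"],-R.T@t); print(R)
    np.savez(f"{n}0.npz",img=f["image"],W=cloud(f,F,R,t),z=f["z_map"])
print(observe())
E
```

```text
scene 581.8916372666894 325.21479447273686 234.04685856085553 [1.38776796 0.62839235 1.09530285]
[[-0.61255102  0.79032799 -0.01276382]
 [ 0.53157009  0.39993995 -0.74664669]
 [-0.58499102 -0.46414406 -0.66509834]]
top 439.98534969985417 329.6083148789032 235.65161008225715 [ 0.40129413 -0.07143868  1.36763914]
[[-0.03015948 -0.99940836 -0.01653297]
 [-0.99449285  0.03166388 -0.09990682]
 [ 0.10037121  0.01342878 -0.99485943]]
{'clock': 0.1, 'joint_positions': array([ 1.03968750e+00,  2.63486586e-01, -4.88806266e-02,  1.25937125e+00,
       -8.90828355e-06,  1.41552257e+00]), 'qd': array([ 1.12821584e-03, -1.14082249e-03,  1.83572830e-04, -6.12590107e-05,
       -2.43567245e-04,  7.44333833e-04]), 'effort': array([ 3.36683741e-03, -6.38576388e+01,  3.85063648e+01,  9.99531912e-03,
       -6.81860183e-05, -5.08090227e-05]), 'position': array([0.19257301, 0.4881496 , 0.23086459]), 'tool_rot': array([ 1.86813472e-01,  9.82395289e-01, -4.45095739e-04, -1.54316791e-04]), 'force': array([ 0.29828335,  0.64261322, -0.39000648]), 'ft_torque': array([8.11404847e-03, 5.82442485e-02, 5.41527271e-05]), 'finger_force': 0.0, 'grip_width': 0.08581674578651717}
```

View pics/scene0.png

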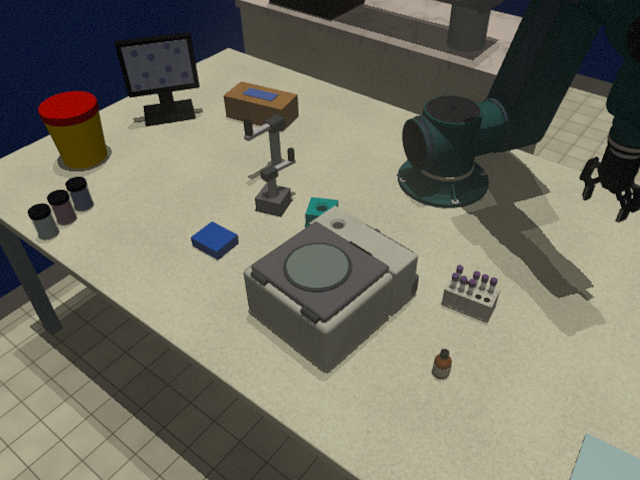

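View pics/top0.png

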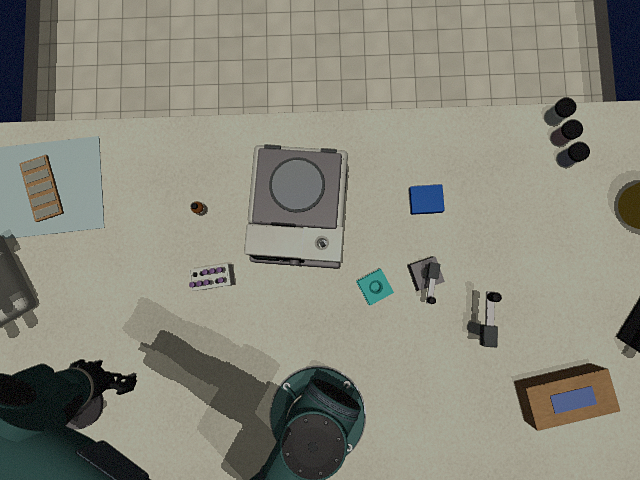

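The scene view shows the small key in the grey stand at about (270,190), and a taller look-alike behind it at (275,140). In the top view the key hub is at (433,269) and its knob at (431,298). The bore is at (322,242), and the rack (210,277) and bottle (198,208) lie to the left.

```bash
python3 - <<'E'
from h import *
d=np.load("top0.npz"); W=d["W"]; img=d["img"]
def reg(u0,u1,v0,v1,lo,hi):
    S=W[v0:v1,u0:u1]; m=(S[...,2]>lo)&(S[...,2]<hi)
    p=S[m]; vv,uu=np.nonzero(m)
    r=cv2.minAreaRect(p[:,:2].astype(np.float32)*1000)
    print(len(p),"med",np.median(p,0).round(4),"rect",np.round(r[0],1),np.round(r[1],1),round(r[2],1),"px",uu.mean()+u0,vv.mean()+v0)
print("hub/arm");reg(405,450,250,310,.115,.15)
print("hub+knob hi");reg(405,450,285,310,.15,.185)
print("stand");reg(400,450,250,310,.035,.056)
print("teal");reg(350,400,265,310,.035,.056)
print("box");reg(400,450,180,220,.025,.05)
print("deck");reg(240,352,215,270,.14,.156)
print("lid");reg(240,352,140,230,.16,.19)
print("rack");reg(180,240,255,300,.03,.12)
print("tall");reg(460,510,285,355,.15,.4)
g=cv2.cvtColor(img,cv2.COLOR_BGR2GRAY)
a=cv2.resize(img[205:275,235:355],None,fx=6,fy=6,interpolation=cv2.INTER_CUBIC)
b=cv2.resize(img[245:315,395:455],None,fx=6,fy=6,interpolation=cv2.INTER_CUBIC)
cv2.imwrite("pics/crop.png",cv2.resize(np.hstack([a,b]),(800,int(420*800/1080))))
E
```

```text
hub/arm
321 med [ 0.4039 -0.3352  0.1304] rect [ 385.2 -334.5] [ 30.5 114.8] 78.3 px 431.8442367601246 278.1557632398754
hub+knob hi
47 med [ 0.3394 -0.3254  0.1638] rect [ 339.4 -326. ] [17.7 16.6] 88.1 px 431.6808510638298 300.04255319148933
stand
479 med [ 0.4118 -0.3271  0.0441] rect [ 414.1 -341.1] [79.7 81.8] 16.6 px 424.1920668058455 272.94154488517745
teal
657 med [ 0.3777 -0.1859  0.0444] rect [ 378.  -185.6] [80.2 80.1] 26.2 px 375.40334855403347 286.60426179604264
box
899 med [ 0.6412 -0.3541  0.0323] rect [ 642.3 -354.6] [ 85.6 101.2] 1.9 px 426.65183537263624 198.37041156840934
deck
3115 med [0.5122 0.0496 0.1485] rect [523.3  47.7] [274.2 126.9] 88.0 px 292.8963081861958 241.13772070626004
lid
6300 med [0.6592 0.0327 0.1665] rect [665.6  32.3] [235.3 227.7] 84.1 px 296.57238095238097 187.42000000000002
rack
898 med [0.4222 0.3031 0.0577] rect [422.1 309. ] [ 64.1 120. ] 7.4 px 209.89977728285078 276.6915367483296
tall
679 med [ 0.2686 -0.4776  0.1622] rect [ 285.8 -477.2] [ 40.3 146.3] 87.8 px 490.1119293078056 320.6347569955817
```

View pics/crop.png

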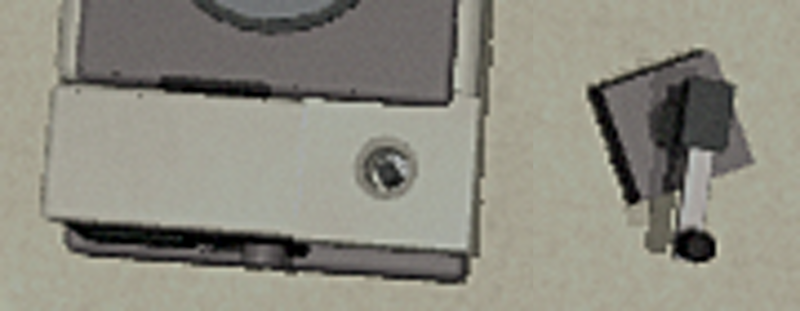

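Only a faint pattern of the stub shows in the bore, so I'll find its angle by feel. The stand centre, knob direction and arm length agree, giving a key yaw of about 168°. Next I measure the bore.

```bash
cat >> h.py <<'E'
def go(target,heading=None,tilt=True):
    """tool-frame shift (m and shares) and turn about tool z to target; heading=tool x heading deg"""
    from scipy.spatial.transform import Rotation as Ro
    o=observe(); r=Ro.from_quat(o["tool_rot"]); d=r.inv().apply(np.array(target)-o["position"])
    x=r.as_matrix()[:,0]; h=np.degrees(np.arctan2(x[1],x[0]))
    print("clk",round(o["clock"],2),"pos",o["position"].round(4),"head",round(h,2),"F",o["force"].round(1),"j",o["joint_positions"].round(2))
    print("shift share",(d/.25).round(4), "len",np.linalg.norm(d).round(4))
    if heading is not None:
        Rt=Ro.from_matrix(np.array([[np.cos(np.radians(heading)),np.sin(np.radians(heading)),0],[np.sin(np.radians(heading)),-np.cos(np.radians(heading)),0],[0,0,-1]]).T)
        print("turn share",np.round((r.inv()*Rt).as_rotvec()/(np.pi/2),4))
E
python3 - <<'E'
from h import *
from scipy import ndimage
for n,(u0,u1,v0,v1) in dict(top=(308,337,228,256),scene=(322,354,210,238)).items():
    f,F,R,t=grab(n)
    hsv=cv2.cvtColor(f["image"],cv2.COLOR_BGR2HSV)[v0:v1,u0:u1]; V=hsv[...,2].astype(int)
    med=np.median(V); m=(np.abs(V-med)>22).astype(np.uint8)
    lab,k=ndimage.label(m,np.ones((3,3))); c=np.array([(v1-v0)/2,(u1-u0)/2])
    i=lab[tuple(np.array(min(np.argwhere(lab>0),key=lambda p:((p-c)**2).sum())))]
    P=np.argwhere(lab==i)[:,::-1].astype(float)+[u0,v0]
    W=np.array([ray(f,F,R,t,u,v,.15) for u,v in P]); 
    (c2,r2)=cv2.minEnclosingCircle((W[:,:2]*1000).astype(np.float32))
    print(n,med,len(P),"circ",np.round(c2,1),round(r2,1),"bbox mid",((W.max(0)+W.min(0))/2*1000).round(1),(np.ptp(W,axis=0)*1000).round(1))
    cv2.imwrite(f"pics/bore_{n}.png",cv2.resize(f["image"][v0-4:v1+4,u0-4:u1+4],None,fx=10,fy=10,interpolation=cv2.INTER_CUBIC))
    # deck corners on z=.15 from depth
    w=cloud(f,F,R,t); m=(np.abs(w[...,2]-.1495)<.004)&(np.abs(w[...,0]-.5)<.12)&(abs(w[...,1]-.03)<.2)
    q=w[m][:,:2]*1000
    print(" deck",len(q),"rect",cv2.minAreaRect(q.astype(np.float32)))
a=cv2.imread("pics/bore_top.png");b=cv2.imread("pics/bore_scene.png");h=max(a.shape[0],b.shape[0])
p=lambda i:cv2.copyMakeBorder(i,0,h-i.shape[0],0,0,cv2.BORDER_CONSTANT)
cv2.imwrite("pics/bores.png",np.hstack([p(a),p(b)]))
go([.4141,-.3411,.231],168.4)
E
```

```text
top 168.0 149 circ [506.1 -31.2] 20.0 bbox mid [505.8 -31.8 150. ] [36.8 36.5  0. ]
 deck 2788 rect ((546.5433349609375, 44.72145080566406), (269.7373046875, 164.93031311035156), 85.46764373779297)
scene 164.0 109 circ [506.5 -30.7] 19.3 bbox mid [506.6 -31.  150. ] [37.9 37.6  0. ]
 deck 2289 rect ((532.0447387695312, 47.473106384277344), (274.7001953125, 139.4134521484375), 81.85132598876953)
clk 0.2 pos [0.1926 0.4882 0.231 ] head 158.47 F [ 0.2 -0.8 -0. ] j [ 1.04  0.26 -0.05  1.26 -0.    1.42]
shift share [-2.0416e+00 -2.7607e+00  1.5000e-03] len 0.8584
turn share [-4.000e-04 -1.000e-04 -1.103e-01]
```

View pics/bores.png

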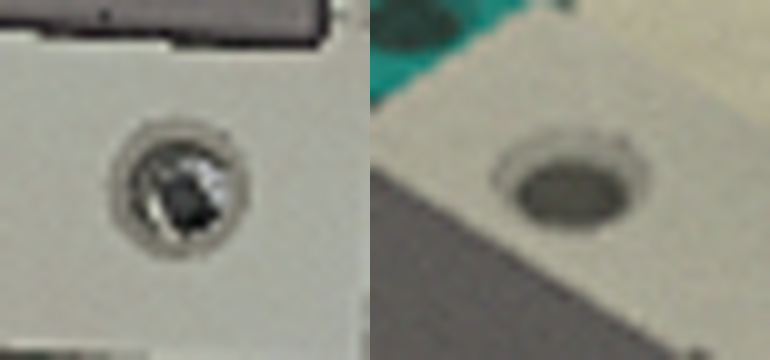

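The bore centre is at (506.3, −31.1) mm, and both views agree within 1 mm with the right radius. The stub looks like a dark square turned by about 20°. Now I go above the stand.

Emit:
apply_moves --increments '[{"dx": -0.102, "dy": -0.138, "dz": -0.02}, {"dx": -0.102, "dy": -0.138, "dz": -0.02}, {"dx": -0.102, "dy": -0.138}, {"dx": -0.102, "dy": -0.138}, {"dx": -0.102, "dy": -0.138}, {"dx": -0.102, "dy": -0.138}, {"dx": -0.102, "dy": -0.138}, {"dx": -0.102, "dy": -0.138}, {"dx": -0.102, "dy": -0.138}, {"dx": -0.102, "dy": -0.138}]' --jaw 1

```text
validation failed for argument at $.in...
```

Emit:
apply_moves --increments '[{"dx": -0.102, "dy": -0.138}, {"dx": -0.102, "dy": -0.138}, {"dx": -0.102, "dy": -0.138}, {"dx": -0.102, "dy": -0.138}, {"dx": -0.102, "dy": -0.138}, {"dx": -0.102, "dy": -0.138}, {"dx": -0.102, "dy": -0.138}, {"dx": -0.05, "dy": -0.07}, {"wz": -0.055}, {"wz": -0.055}]'

```text
validation failed for argument at $.in...
```

```bash
python3 - <<'E'
from h import *
go([.4141,-.3411,.231],168.4)
E
```

```text
clk 0.2 pos [0.1926 0.4882 0.231 ] head 158.47 F [ 0.2 -0.8 -0. ] j [ 1.04  0.26 -0.05  1.26 -0.    1.42]
shift share [-2.0416e+00 -2.7607e+00  1.5000e-03] len 0.8584
turn share [-4.000e-04 -1.000e-04 -1.103e-01]
```

The call was refused, possibly because each row needs all six numbers.

Emit:
apply_moves --increments '[{"dx": -0.102, "dy": -0.138, "dz": -0.02, "wx": 0, "wy": 0, "wz": 0}, {"dx": -0.102, "dy": -0.138, "dz": -0.02, "wx": 0, "wy": 0, "wz": 0}, {"dx": -0.102, "dy": -0.138, "dz": 0, "wx": 0, "wy": 0, "wz": 0}, {"dx": -0.102, "dy": -0.138, "dz": 0, "wx": 0, "wy": 0, "wz": 0}, {"dx": -0.102, "dy": -0.138, "dz": 0, "wx": 0, "wy": 0, "wz": 0}, {"dx": -0.102, "dy": -0.138, "dz": 0, "wx": 0, "wy": 0, "wz": 0}, {"dx": -0.102, "dy": -0.138, "dz": 0, "wx": 0, "wy": 0, "wz": 0}, {"dx": -0.102, "dy": -0.138, "dz": 0, "wx": 0, "wy": 0, "wz": 0}, {"dx": -0.102, "dy": -0.138, "dz": 0, "wx": 0, "wy": 0, "wz": 0}, {"dx": -0.102, "dy": -0.138, "dz": 0, "wx": 0, "wy": 0, "wz": 0}]' --jaw 1

```text
clock: 1.2
position: [0.3022, 0.077, 0.2414]
tool_rot: [0.187, 0.982, 0.0, 0.0]
force: [0.9, 0.6, -0.4]
grip_width: 0.0853
finger_force: 0.0
```

Emit:
apply_moves --increments '[{"dx": -0.102, "dy": -0.138, "dz": 0, "wx": 0, "wy": 0, "wz": 0}, {"dx": -0.102, "dy": -0.138, "dz": 0, "wx": 0, "wy": 0, "wz": 0}, {"dx": -0.102, "dy": -0.138, "dz": 0, "wx": 0, "wy": 0, "wz": 0}, {"dx": -0.102, "dy": -0.138, "dz": 0, "wx": 0, "wy": 0, "wz": 0}, {"dx": -0.102, "dy": -0.138, "dz": 0, "wx": 0, "wy": 0, "wz": 0}, {"dx": -0.102, "dy": -0.138, "dz": 0, "wx": 0, "wy": 0, "wz": 0}, {"dx": -0.102, "dy": -0.138, "dz": 0, "wx": 0, "wy": 0, "wz": 0}, {"dx": -0.102, "dy": -0.138, "dz": 0, "wx": 0, "wy": 0, "wz": -0.055}, {"dx": -0.08, "dy": -0.1, "dz": 0, "wx": 0, "wy": 0, "wz": -0.055}, {"dx": 0, "dy": 0, "dz": 0, "wx": 0, "wy": 0, "wz": 0}]'

```text
clock: 2.2
position: [0.4036, -0.2855, 0.2404]
tool_rot: [0.101, 0.995, -0.0, -0.0]
force: [-0.1, 1.0, -0.4]
grip_width: 0.0852
finger_force: 0.0
```

```bash
python3 - <<'E'
from h import *
f,F,R,t=grab("top")
cv2.imwrite("pics/t1.png",f["image"])
f,F,R,t=grab("scene"); im=f["image"]
m=cv2.cvtColor(im,cv2.COLOR_BGR2HSV)
w=cloud(f,F,R,t)
# stand/key from scene depth
for nm,lo,hi in (("stand",.038,.052),("hubtop",.131,.138),("knob",.158,.172)):
    s=(w[...,2]>lo)&(w[...,2]<hi)&(np.hypot(w[...,0]-.40,w[...,1]+.336)<.085)
    q=w[s]; print(nm,len(q),q.mean(0).round(4) if len(q) else "", cv2.minAreaRect((q[:,:2]*1000).astype(np.float32)) if len(q) else "")
go([.4141,-.3411,.241],168.4)
E
```

```text
stand 420 [ 0.4195 -0.3322  0.0441] ((413.7398376464844, -338.63568115234375), (89.66670227050781, 85.46660614013672), 19.6937198638916)
hubtop 92 [ 0.4077 -0.3344  0.1332] ((389.9407958984375, -329.3608703613281), (32.5153694152832, 113.25714874267578), 74.46875)
knob 33 [ 0.342  -0.3223  0.1627] ((341.59930419921875, -322.1922912597656), (20.617029190063477, 18.449243545532227), 69.4798583984375)
clk 2.3 pos [ 0.4026 -0.2824  0.2408] head 168.28 F [ 0.8  0.4 -0. ] j [-0.78  0.2  -0.1   1.26  0.   -0.57]
shift share [-0.0929 -0.2206 -0.0009] len 0.0598
turn share [ 0.0005 -0.0006 -0.0014]
```

Emit:
apply_moves --increments '[{"dx": -0.046, "dy": -0.109, "dz": 0, "wx": 0, "wy": 0, "wz": 0}, {"dx": -0.046, "dy": -0.109, "dz": 0, "wx": 0, "wy": 0, "wz": 0}, {"dx": 0, "dy": 0, "dz": 0.1, "wx": 0, "wy": 0, "wz": 0}, {"dx": 0, "dy": 0, "dz": 0.06, "wx": 0, "wy": 0, "wz": 0}, {"dx": 0, "dy": 0, "dz": 0, "wx": 0, "wy": 0, "wz": 0}]'

```text
clock: 2.8
position: [0.4135, -0.3386, 0.2]
tool_rot: [0.101, 0.995, 0.001, -0.001]
force: [-0.4, 0.4, -1.0]
grip_width: 0.0854
finger_force: 0.0
```

```bash
python3 - <<'E'
from h import *
f,F,R,t=grab("scene"); go([.414,-.3405,.100],168.2)
cv2.imwrite("pics/s1.png",cv2.resize(f["image"][80:230,200:340],None,fx=4,fy=4,interpolation=cv2.INTER_CUBIC))
E
```

```text
clk 2.85 pos [ 0.4139 -0.339   0.2013] head 168.38 F [-0.3  0.9 -0.3] j [-0.84  0.29 -0.09  1.19  0.   -0.64]
shift share [-0.0021 -0.0063  0.405 ] len 0.1013
turn share [ 0.0006 -0.0007  0.0019]
```

View pics/s1.png

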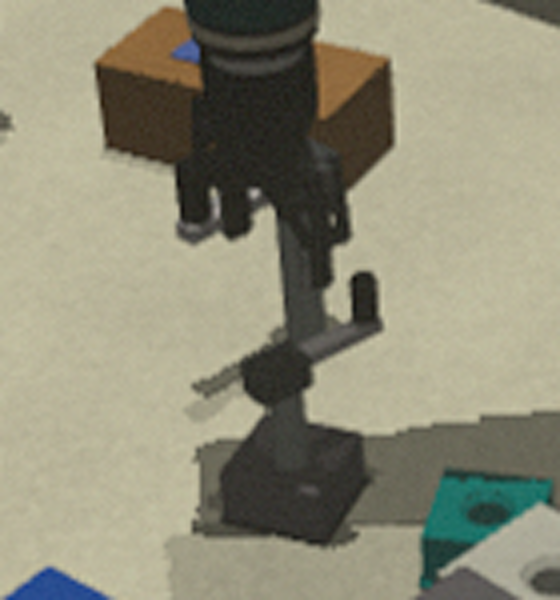

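The open fingers straddle the hub at crop (278,370), with the knob at (363,300) clear of the body. I lower and grip.

Emit:
apply_moves --increments '[{"dx": -0.002, "dy": -0.006, "dz": 0.1, "wx": 0, "wy": 0, "wz": 0}, {"dx": 0, "dy": 0, "dz": 0.1, "wx": 0, "wy": 0, "wz": 0}, {"dx": 0, "dy": 0, "dz": 0.1, "wx": 0, "wy": 0, "wz": 0}, {"dx": 0, "dy": 0, "dz": 0.1, "wx": 0, "wy": 0, "wz": 0}, {"dx": 0, "dy": 0, "dz": 0, "wx": 0, "wy": 0, "wz": 0}, {"dx": 0, "dy": 0, "dz": 0, "wx": 0, "wy": 0, "wz": 0}]'

```text
clock: 3.45
position: [0.4148, -0.3417, 0.1027]
tool_rot: [0.101, 0.995, -0.0, 0.0]
force: [-0.1, -0.0, 0.1]
grip_width: 0.0854
finger_force: 0.0
```

Emit:
apply_moves --increments '[{"dx": 0, "dy": 0, "dz": 0, "wx": 0, "wy": 0, "wz": 0}, {"dx": 0, "dy": 0, "dz": 0, "wx": 0, "wy": 0, "wz": 0}, {"dx": 0, "dy": 0, "dz": 0, "wx": 0, "wy": 0, "wz": 0}, {"dx": 0, "dy": 0, "dz": 0, "wx": 0, "wy": 0, "wz": 0}, {"dx": 0, "dy": 0, "dz": 0, "wx": 0, "wy": 0, "wz": 0}, {"dx": 0, "dy": 0, "dz": 0, "wx": 0, "wy": 0, "wz": 0}, {"dx": 0, "dy": 0, "dz": 0, "wx": 0, "wy": 0, "wz": 0}, {"dx": 0, "dy": 0, "dz": 0, "wx": 0, "wy": 0, "wz": 0}]' --jaw 0 --squeeze 60

```text
clock: 4.25
position: [0.4147, -0.3421, 0.102]
tool_rot: [0.101, 0.995, -0.0, 0.0]
force: [-0.4, 0.7, 6.5]
grip_width: 0.0292
finger_force: 59.3
```

```bash
python3 - <<'E'
from h import *
go([.414,-.3405,.290],168.2); o=observe();print(o["grip_width"],o["finger_force"],o["ft_torque"])
E
```

```text
clk 4.25 pos [ 0.4147 -0.3421  0.102 ] head 168.37 F [-0.4  0.7  6.5] j [-0.84  0.36 -0.28  0.94  0.   -0.64]
shift share [ 0.0035  0.0052 -0.7521] len 0.188
turn share [-0.0003  0.0006  0.0019]
0.029232511313408913 59.3338018655777 [0.37028624 0.10697349 0.0128604 ]
```

Emit:
apply_moves --increments '[{"dx": 0, "dy": 0, "dz": -0.05, "wx": 0, "wy": 0, "wz": 0}, {"dx": 0, "dy": 0, "dz": -0.1, "wx": 0, "wy": 0, "wz": 0}, {"dx": 0, "dy": 0, "dz": -0.1, "wx": 0, "wy": 0, "wz": 0}, {"dx": 0, "dy": 0, "dz": -0.1, "wx": 0, "wy": 0, "wz": 0}, {"dx": 0, "dy": 0, "dz": -0.1, "wx": 0, "wy": 0, "wz": 0}, {"dx": 0, "dy": 0, "dz": -0.1, "wx": 0, "wy": 0, "wz": 0}, {"dx": 0, "dy": 0, "dz": -0.1, "wx": 0, "wy": 0, "wz": 0}, {"dx": 0, "dy": 0, "dz": -0.1, "wx": 0, "wy": 0, "wz": 0}, {"dx": 0, "dy": 0, "dz": 0, "wx": 0, "wy": 0, "wz": 0}, {"dx": 0, "dy": 0, "dz": 0, "wx": 0, "wy": 0, "wz": 0}]'

```text
clock: 5.25
position: [0.4145, -0.3419, 0.2885]
tool_rot: [0.101, 0.995, -0.0, 0.0]
force: [-0.2, 0.0, -1.8]
grip_width: 0.0289
finger_force: 60.0
```

```bash
python3 - <<'E'
from h import *
go([.5063,-.0311,.290],168.4); o=observe();print(o["grip_width"],o["finger_force"],o["ft_torque"])
# check key: hub/tube/knob in scene depth
f,F,R,t=grab("scene"); w=cloud(f,F,R,t); p=o["position"]
for lo,hi in ((.192,.21),(.215,.235),(.24,.26),(.26,.285)):
    s=(w[...,2]>lo)&(w[...,2]<hi)&(np.hypot(w[...,0]-p[0],w[...,1]-p[1])<.02); q=w[s]
    if len(q): print(lo,len(q),q.mean(0).round(4))
cv2.imwrite("pics/s2.png",cv2.resize(f["image"][60:230,200:340],None,fx=4,fy=4,interpolation=cv2.INTER_CUBIC))
E
```

```text
clk 5.25 pos [ 0.4145 -0.3419  0.2885] head 168.37 F [-0.2  0.  -1.8] j [-0.84  0.28  0.12  1.42 -0.   -0.64]
shift share [-0.109   1.2917 -0.0061] len 0.3241
turn share [-0.0001  0.0001 -0.0004]
0.02893620517324695 59.96687471866608 [-0.07358247  0.01741882  0.02360335]
0.192 50 [ 0.4203 -0.3333  0.2015]
0.215 59 [ 0.4202 -0.3341  0.2254]
0.24 57 [ 0.422  -0.3328  0.2507]
0.26 73 [ 0.4207 -0.3336  0.2716]
```

View pics/s2.png

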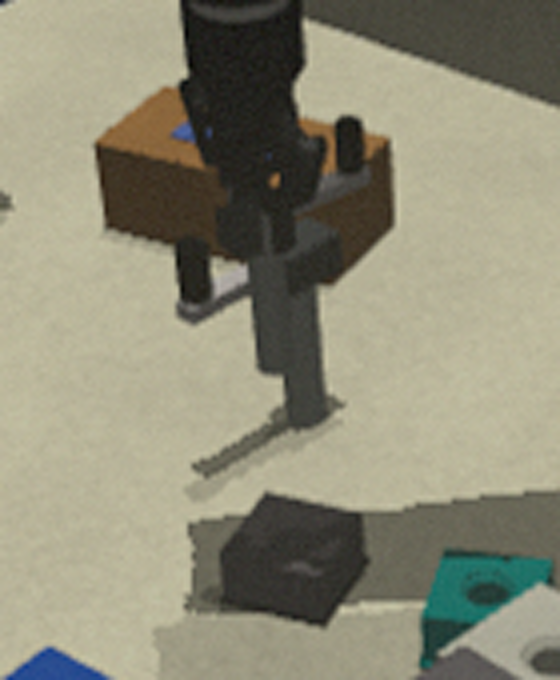

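The key hangs upright in the gripper (tube end at crop (305,420)). I carry it over the bore.

Emit:
apply_moves --increments '[{"dx": -0.011, "dy": 0.1, "dz": 0, "wx": 0, "wy": 0, "wz": 0}, {"dx": -0.011, "dy": 0.13, "dz": 0, "wx": 0, "wy": 0, "wz": 0}, {"dx": -0.011, "dy": 0.14, "dz": 0, "wx": 0, "wy": 0, "wz": 0}, {"dx": -0.011, "dy": 0.14, "dz": 0, "wx": 0, "wy": 0, "wz": 0}, {"dx": -0.011, "dy": 0.14, "dz": 0, "wx": 0, "wy": 0, "wz": 0}, {"dx": -0.011, "dy": 0.14, "dz": 0, "wx": 0, "wy": 0, "wz": 0}, {"dx": -0.011, "dy": 0.14, "dz": 0, "wx": 0, "wy": 0, "wz": 0}, {"dx": -0.011, "dy": 0.14, "dz": 0, "wx": 0, "wy": 0, "wz": 0}, {"dx": -0.011, "dy": 0.13, "dz": 0, "wx": 0, "wy": 0, "wz": 0}, {"dx": -0.01, "dy": 0.09, "dz": 0, "wx": 0, "wy": 0, "wz": 0}]'

```text
clock: 6.3
position: [0.5059, -0.0294, 0.2876]
tool_rot: [0.101, 0.995, 0.0, -0.001]
force: [0.4, 0.2, -1.6]
grip_width: 0.0292
finger_force: 59.9
```

Emit:
apply_moves --increments '[{"dx": 0, "dy": 0, "dz": 0, "wx": 0, "wy": 0, "wz": -0.04}, {"dx": 0, "dy": 0, "dz": 0, "wx": 0, "wy": 0, "wz": -0.08}, {"dx": 0, "dy": 0, "dz": 0, "wx": 0, "wy": 0, "wz": -0.08}, {"dx": 0, "dy": 0, "dz": 0, "wx": 0, "wy": 0, "wz": -0.08}, {"dx": 0, "dy": 0, "dz": 0, "wx": 0, "wy": 0, "wz": -0.08}, {"dx": 0, "dy": 0, "dz": 0, "wx": 0, "wy": 0, "wz": -0.08}, {"dx": 0, "dy": 0, "dz": 0, "wx": 0, "wy": 0, "wz": -0.08}, {"dx": 0, "dy": 0, "dz": 0, "wx": 0, "wy": 0, "wz": -0.06}, {"dx": 0, "dy": 0, "dz": 0, "wx": 0, "wy": 0, "wz": 0}, {"dx": 0, "dy": 0, "dz": 0, "wx": 0, "wy": 0, "wz": 0}]'

```text
clock: 7.3
position: [0.5059, -0.0314, 0.288]
tool_rot: [-0.345, 0.938, 0.0, -0.001]
force: [0.4, 0.8, -0.7]
grip_width: 0.0291
finger_force: 59.9
```

```bash
python3 - <<'E'
from h import *
go([.5063,-.0311,.266],222); o=observe();print(o["grip_width"],o["finger_force"],o["ft_torque"])
f,F,R,t=grab("scene"); w=cloud(f,F,R,t); p=o["position"]
for lo,hi in ((.197,.21),(.215,.235),(.24,.26)):
    s=(w[...,2]>lo)&(w[...,2]<hi)&(np.hypot(w[...,0]-p[0],w[...,1]-p[1])<.02); q=w[s]
    if len(q): print(lo,len(q),q.mean(0).round(4))
E
```

```text
clk 7.3 pos [ 0.5059 -0.0314  0.288 ] head -139.6 F [ 0.4  0.8 -0.7] j [-0.22  0.22  0.05  1.4  -0.   -0.93]
shift share [-0.0022 -0.0002  0.088 ] len 0.022
turn share [ 0.0007 -0.0005 -0.0178]
0.02906984900591228 59.93051826953888 [ 0.06163877  0.02388669 -0.03497086]
0.197 46 [ 0.5125 -0.0244  0.2037]
0.215 67 [ 0.5136 -0.025   0.2249]
0.24 75 [ 0.5129 -0.025   0.2491]
```

Emit:
apply_moves --increments '[{"dx": -0.002, "dy": 0, "dz": 0.05, "wx": 0, "wy": 0, "wz": 0}, {"dx": 0, "dy": 0, "dz": 0.05, "wx": 0, "wy": 0, "wz": 0}, {"dx": 0, "dy": 0, "dz": 0.05, "wx": 0, "wy": 0, "wz": 0}, {"dx": 0, "dy": 0, "dz": 0.02, "wx": 0, "wy": 0, "wz": 0}, {"dx": 0, "dy": 0, "dz": 0.02, "wx": 0, "wy": 0, "wz": 0}, {"dx": 0, "dy": 0, "dz": 0, "wx": 0, "wy": 0, "wz": 0}]'

```text
clock: 7.95
position: [0.5064, -0.0311, 0.241]
tool_rot: [-0.346, 0.938, 0.0, -0.0]
force: [0.1, 0.8, -1.8]
grip_width: 0.0293
finger_force: 60.0
```

Emit:
apply_moves --increments '[{"dx": 0, "dy": 0, "dz": 0.02, "wx": 0, "wy": 0, "wz": 0}, {"dx": 0, "dy": 0, "dz": 0.02, "wx": 0, "wy": 0, "wz": 0}, {"dx": 0, "dy": 0, "dz": 0.02, "wx": 0, "wy": 0, "wz": 0}, {"dx": 0, "dy": 0, "dz": 0, "wx": 0, "wy": 0, "wz": 0}, {"dx": 0, "dy": 0, "dz": 0, "wx": 0, "wy": 0, "wz": 0}]'

```text
clock: 8.45
position: [0.5065, -0.0311, 0.2263]
tool_rot: [-0.347, 0.938, 0.0, -0.0]
force: [0.1, -0.5, -1.9]
grip_width: 0.0288
finger_force: 60.0
```

```bash
python3 - <<'E'
from h import *
go([.5063,-.0311,.212],198); o=observe();print(o["grip_width"],o["finger_force"],o["ft_torque"])
E
```

```text
clk 8.45 pos [ 0.5065 -0.0311  0.2263] head -139.43 F [ 0.1 -0.5 -1.9] j [-0.22  0.23 -0.1   1.23  0.   -0.93]
shift share [0.0006 0.0007 0.0571] len 0.0143
turn share [ 1.000e-04 -1.000e-04  2.507e-01]
0.028797573040732688 60.04393815994263 [-0.01355773  0.04744371 -0.01748807]
```

It has entered the bore without contact. Next I feel for the stub.

Emit:
apply_moves --increments '[{"dx": 0, "dy": 0, "dz": 0.016, "wx": 0, "wy": 0, "wz": 0}, {"dx": 0, "dy": 0, "dz": 0.016, "wx": 0, "wy": 0, "wz": 0}, {"dx": 0, "dy": 0, "dz": 0.01, "wx": 0, "wy": 0, "wz": 0}, {"dx": 0, "dy": 0, "dz": 0, "wx": 0, "wy": 0, "wz": 0}, {"dx": 0, "dy": 0, "dz": 0, "wx": 0, "wy": 0, "wz": 0}]'

```text
clock: 8.95
position: [0.5066, -0.0312, 0.2158]
tool_rot: [-0.347, 0.938, 0.0, -0.0]
force: [-0.4, 1.0, -2.3]
grip_width: 0.0292
finger_force: 60.0
```

Emit:
apply_moves --increments '[{"dx": 0, "dy": 0, "dz": 0.008, "wx": 0, "wy": 0, "wz": 0}, {"dx": 0, "dy": 0, "dz": 0, "wx": 0, "wy": 0, "wz": 0}, {"dx": 0, "dy": 0, "dz": 0, "wx": 0, "wy": 0, "wz": 0}]'

```text
clock: 9.25
position: [0.5067, -0.0312, 0.2139]
tool_rot: [-0.347, 0.938, -0.0, 0.0]
force: [0.9, -0.0, -0.0]
grip_width: 0.0292
finger_force: 60.3
```

Emit:
apply_moves --increments '[{"dx": 0, "dy": 0, "dz": 0.008, "wx": 0, "wy": 0, "wz": 0}, {"dx": 0, "dy": 0, "dz": 0, "wx": 0, "wy": 0, "wz": 0}, {"dx": 0, "dy": 0, "dz": 0, "wx": 0, "wy": 0, "wz": 0}]'

```text
clock: 9.55
position: [0.5067, -0.0312, 0.212]
tool_rot: [-0.347, 0.938, -0.0, 0.0]
force: [0.6, 0.7, 2.7]
grip_width: 0.0294
finger_force: 60.7
```

Contact is about 5 N, well within limits. I turn clockwise in small steps and watch for the force to drop.

Emit:
apply_moves --increments '[{"dx": 0, "dy": 0, "dz": 0, "wx": 0, "wy": 0, "wz": 0.033}, {"dx": 0, "dy": 0, "dz": 0, "wx": 0, "wy": 0, "wz": 0.033}, {"dx": 0, "dy": 0, "dz": 0, "wx": 0, "wy": 0, "wz": 0.033}, {"dx": 0, "dy": 0, "dz": 0, "wx": 0, "wy": 0, "wz": 0}]'

```text
clock: 9.95
position: [0.5065, -0.0312, 0.2116]
tool_rot: [-0.272, 0.962, -0.0, -0.0]
force: [1.3, -0.3, -2.9]
grip_width: 0.0295
finger_force: 60.1
```

Emit:
apply_moves --increments '[{"dx": 0, "dy": 0, "dz": 0, "wx": 0, "wy": 0, "wz": 0.033}, {"dx": 0, "dy": 0, "dz": 0, "wx": 0, "wy": 0, "wz": 0.033}, {"dx": 0, "dy": 0, "dz": 0, "wx": 0, "wy": 0, "wz": 0}]'

```text
clock: 10.25
position: [0.5066, -0.0312, 0.2116]
tool_rot: [-0.223, 0.975, 0.0, -0.0]
force: [1.4, -0.7, -2.1]
grip_width: 0.0292
finger_force: 60.4
```

Emit:
apply_moves --increments '[{"dx": 0, "dy": 0, "dz": 0, "wx": 0, "wy": 0, "wz": 0.033}, {"dx": 0, "dy": 0, "dz": 0, "wx": 0, "wy": 0, "wz": 0.033}, {"dx": 0, "dy": 0, "dz": 0, "wx": 0, "wy": 0, "wz": 0}]'

```text
clock: 10.55
position: [0.5064, -0.0311, 0.2116]
tool_rot: [-0.172, 0.985, 0.0, -0.0]
force: [1.0, 0.1, -2.2]
grip_width: 0.029
finger_force: 60.4
```

The force dropped in the first call, so the stub has popped into the socket. I lower gently.

Emit:
apply_moves --increments '[{"dx": 0, "dy": 0, "dz": 0.008, "wx": 0, "wy": 0, "wz": 0}, {"dx": 0, "dy": 0, "dz": 0.008, "wx": 0, "wy": 0, "wz": 0}, {"dx": 0, "dy": 0, "dz": 0, "wx": 0, "wy": 0, "wz": 0}, {"dx": 0, "dy": 0, "dz": 0, "wx": 0, "wy": 0, "wz": 0}]'

```text
clock: 10.95
position: [0.5065, -0.0311, 0.2077]
tool_rot: [-0.172, 0.985, 0.0, -0.0]
force: [-1.0, 0.6, -2.0]
grip_width: 0.0293
finger_force: 60.4
```

```bash
python3 - <<'E'
from h import *
go([.5063,-.0311,.2],198); o=observe();print(o["grip_width"],o["finger_force"],o["ft_torque"])
E
```

```text
clk 10.95 pos [ 0.5065 -0.0311  0.2077] head -160.18 F [-1.   0.6 -2. ] j [-0.22  0.24 -0.14  1.19  0.   -0.57]
shift share [0.0007 0.0004 0.0307] len 0.0077
turn share [ 0.0001 -0.0001  0.0202]
0.02931861365747614 60.38190722465515 [-0.02796998 -0.02026463 -0.03494454]
```

Emit:
apply_moves --increments '[{"dx": 0, "dy": 0, "dz": 0.008, "wx": 0, "wy": 0, "wz": 0}, {"dx": 0, "dy": 0, "dz": 0.008, "wx": 0, "wy": 0, "wz": 0}, {"dx": 0, "dy": 0, "dz": 0.006, "wx": 0, "wy": 0, "wz": 0}, {"dx": 0, "dy": 0, "dz": 0, "wx": 0, "wy": 0, "wz": 0}, {"dx": 0, "dy": 0, "dz": 0, "wx": 0, "wy": 0, "wz": 0}]'

```text
clock: 11.45
position: [0.5066, -0.0311, 0.2023]
tool_rot: [-0.172, 0.985, 0.0, -0.0]
force: [0.1, 0.2, -2.2]
grip_width: 0.0292
finger_force: 60.4
```

Emit:
apply_moves --increments '[{"dx": 0, "dy": 0, "dz": 0.008, "wx": 0, "wy": 0, "wz": 0}, {"dx": 0, "dy": 0, "dz": 0, "wx": 0, "wy": 0, "wz": 0}, {"dx": 0, "dy": 0, "dz": 0, "wx": 0, "wy": 0, "wz": 0}]'

```text
clock: 11.75
position: [0.5066, -0.0312, 0.2003]
tool_rot: [-0.172, 0.985, 0.0, -0.0]
force: [1.2, 0.1, -2.8]
grip_width: 0.0292
finger_force: 60.4
```

Still free. I continue in 1 mm steps until it seats.

Emit:
apply_moves --increments '[{"dx": 0, "dy": 0, "dz": 0.006, "wx": 0, "wy": 0, "wz": 0}, {"dx": 0, "dy": 0, "dz": 0, "wx": 0, "wy": 0, "wz": 0}, {"dx": 0, "dy": 0, "dz": 0, "wx": 0, "wy": 0, "wz": 0}]'

```text
clock: 12.05
position: [0.5067, -0.0312, 0.199]
tool_rot: [-0.172, 0.985, -0.0, 0.0]
force: [-0.5, -0.3, 2.3]
grip_width: 0.0289
finger_force: 60.9
```

Emit:
apply_moves --increments '[{"dx": 0, "dy": 0, "dz": 0.006, "wx": 0, "wy": 0, "wz": 0}, {"dx": 0, "dy": 0, "dz": 0, "wx": 0, "wy": 0, "wz": 0}, {"dx": 0, "dy": 0, "dz": 0, "wx": 0, "wy": 0, "wz": 0}]'

```text
clock: 12.35
position: [0.5067, -0.0312, 0.1974]
tool_rot: [-0.172, 0.985, -0.0, 0.0]
force: [0.3, -1.0, 3.7]
grip_width: 0.0292
finger_force: 61.0
```

It's seated (about 5 N, spring yielding). I turn clockwise and check the lid between calls.

Emit:
apply_moves --increments '[{"dx": 0, "dy": 0, "dz": 0, "wx": 0, "wy": 0, "wz": 0.05}, {"dx": 0, "dy": 0, "dz": 0, "wx": 0, "wy": 0, "wz": 0.05}, {"dx": 0, "dy": 0, "dz": 0, "wx": 0, "wy": 0, "wz": 0.05}, {"dx": 0, "dy": 0, "dz": 0, "wx": 0, "wy": 0, "wz": 0.05}, {"dx": 0, "dy": 0, "dz": 0, "wx": 0, "wy": 0, "wz": 0.05}]'

```text
clock: 12.85
position: [0.5069, -0.0314, 0.1975]
tool_rot: [0.025, 1.0, -0.0, 0.0]
force: [-0.6, -2.3, 3.2]
grip_width: 0.0291
finger_force: 61.3
```

```bash
cat > lid.py <<'E'
from h import *
def lid(w): 
    s=(w[...,0]>.57)&(w[...,0]<.61)&(w[...,1]>.08)&(w[...,1]<.13)&(w[...,2]>.155)&(w[...,2]<.23); return np.median(w[s][:,2]).round(4),s.sum()
print("before",lid(np.load("scene0.npz")["W"]))
print("now",lid(cloud(*grab("scene")))); go([.5063,-.0311,.2],198); print(observe()["ft_torque"])
E
python3 lid.py
```

```text
before (np.float64(0.1655), np.int64(268))
now (np.float64(0.165), np.int64(266))
clk 12.9 pos [ 0.5069 -0.0314  0.1975] head 176.83 F [-0.1 -1.8  3.7] j [-0.22  0.25 -0.16  1.16 -0.   -0.17]
shift share [ 0.0023  0.0012 -0.01  ] len 0.0026
turn share [-0.0006  0.0003 -0.2352]
[-0.51430924 -0.08986923  0.22479965]
```

Torque is 0.22 N·m as expected. I keep turning.

Emit:
apply_moves --increments '[{"dx": 0, "dy": 0, "dz": 0, "wx": 0, "wy": 0, "wz": 0.05}, {"dx": 0, "dy": 0, "dz": 0, "wx": 0, "wy": 0, "wz": 0.05}, {"dx": 0, "dy": 0, "dz": 0, "wx": 0, "wy": 0, "wz": 0.05}, {"dx": 0, "dy": 0, "dz": 0, "wx": 0, "wy": 0, "wz": 0.05}, {"dx": 0, "dy": 0, "dz": 0, "wx": 0, "wy": 0, "wz": 0.05}]'

```text
clock: 13.4
position: [0.5068, -0.0316, 0.1974]
tool_rot: [0.219, 0.976, -0.0, 0.0]
force: [0.2, -2.0, 3.7]
grip_width: 0.0291
finger_force: 61.2
```

```bash
python3 lid.py
```

```text
before (np.float64(0.1655), np.int64(268))
now (np.float64(0.1846), np.int64(296))
clk 13.45 pos [ 0.5068 -0.0316  0.1974] head 154.41 F [ 0.3 -3.1  3.8] j [-0.22  0.25 -0.16  1.16 -0.    0.22]
shift share [ 0.0025  0.0009 -0.0103] len 0.0027
turn share [-7.000e-04  3.000e-04 -4.844e-01]
[-0.87461465 -0.01860054  0.13362965]
```

Emit:
apply_moves --increments '[{"dx": 0, "dy": 0, "dz": 0, "wx": 0, "wy": 0, "wz": 0.05}, {"dx": 0, "dy": 0, "dz": 0, "wx": 0, "wy": 0, "wz": 0.05}, {"dx": 0, "dy": 0, "dz": 0, "wx": 0, "wy": 0, "wz": 0}]'

```text
clock: 13.75
position: [0.5067, -0.0316, 0.1974]
tool_rot: [0.294, 0.956, -0.0, 0.0]
force: [1.4, -4.9, 2.8]
grip_width: 0.0293
finger_force: 61.2
```

```bash
python3 lid.py
```

```text
before (np.float64(0.1655), np.int64(268))
now (np.float64(0.1814), np.int64(288))
clk 13.8 pos [ 0.5067 -0.0315  0.1974] head 145.97 F [-0.2 -4.8  3. ] j [-0.22  0.25 -0.16  1.16 -0.    0.37]
shift share [ 0.0022  0.0005 -0.0105] len 0.0027
turn share [-6.000e-04  2.000e-04 -5.781e-01]
[-1.22220002  0.01428237  0.10132427]
```

The lid has sprung ajar, up about 16–19 mm at its front. I lift the key straight out.

Emit:
apply_moves --increments '[{"dx": 0, "dy": 0, "dz": -0.02, "wx": 0, "wy": 0, "wz": 0}, {"dx": 0, "dy": 0, "dz": -0.03, "wx": 0, "wy": 0, "wz": 0}, {"dx": 0, "dy": 0, "dz": -0.04, "wx": 0, "wy": 0, "wz": 0}, {"dx": 0, "dy": 0, "dz": -0.05, "wx": 0, "wy": 0, "wz": 0}, {"dx": 0, "dy": 0, "dz": -0.05, "wx": 0, "wy": 0, "wz": 0}, {"dx": 0, "dy": 0, "dz": -0.05, "wx": 0, "wy": 0, "wz": 0}, {"dx": 0, "dy": 0, "dz": -0.06, "wx": 0, "wy": 0, "wz": 0}, {"dx": 0, "dy": 0, "dz": -0.07, "wx": 0, "wy": 0, "wz": 0}, {"dx": 0, "dy": 0, "dz": 0, "wx": 0, "wy": 0, "wz": 0}]'

```text
clock: 14.7
position: [0.5071, -0.0309, 0.2917]
tool_rot: [0.294, 0.956, 0.001, 0.001]
force: [-0.4, -0.8, -2.3]
grip_width: 0.0297
finger_force: 61.3
```

```bash
python3 - <<'E'
import lid
from h import *
o=observe(); p=o["position"]; print(o["ft_torque"])
go([.4141,-.3410,.290],168.4)
f,F,R,t=grab("scene"); w=cloud(f,F,R,t)
cv2.imwrite("pics/s3.png",f["image"])
for lo,hi in ((.197,.21),(.215,.235),(.24,.26)):
    s=(w[...,2]>lo)&(w[...,2]<hi)&(np.hypot(w[...,0]-p[0],w[...,1]-p[1])<.02); q=w[s]
    if len(q): print(lo,len(q),q.mean(0).round(4))
E
```

```text
before (np.float64(0.1655), np.int64(268))
now (np.float64(0.1817), np.int64(284))
clk 14.75 pos [ 0.5068 -0.0309  0.2904] head 145.85 F [-0.2  0.  -2.2] j [-0.22  0.22  0.05  1.4   0.    0.37]
shift share [ 0.0014 -0.0023  0.3615] len 0.0904
turn share [ 4.000e-04  8.000e-04 -5.795e-01]
[ 0.01220174  0.01518428 -0.01797651]
[ 0.01220174  0.01518428 -0.01797651]
clk 14.75 pos [ 0.5068 -0.0309  0.2904] head 145.85 F [-0.2  0.  -2.2] j [-0.22  0.22  0.05  1.4   0.    0.37]
shift share [-3.8960e-01 -1.2348e+00  4.0000e-04] len 0.3237
turn share [ 0.0006  0.0006 -0.2506]
0.197 44 [ 0.514  -0.023   0.2039]
0.215 75 [ 0.5143 -0.0241  0.2251]
0.24 74 [ 0.5144 -0.0238  0.2492]
```

View pics/s3.png

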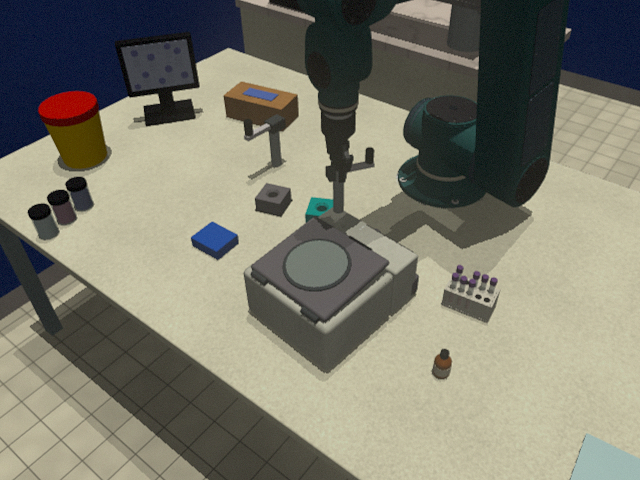

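The lid front is raised and the key is upright and clear of the bore, above (338,212); the other things are unmoved. The grey stand at (272,197) is empty. I carry the key back.

Emit:
apply_moves --increments '[{"dx": -0.03, "dy": -0.09, "dz": 0, "wx": 0, "wy": 0, "wz": 0}, {"dx": -0.04, "dy": -0.13, "dz": 0, "wx": 0, "wy": 0, "wz": 0}, {"dx": -0.042, "dy": -0.134, "dz": 0, "wx": 0, "wy": 0, "wz": 0}, {"dx": -0.042, "dy": -0.134, "dz": 0, "wx": 0, "wy": 0, "wz": 0}, {"dx": -0.042, "dy": -0.134, "dz": 0, "wx": 0, "wy": 0, "wz": 0}, {"dx": -0.042, "dy": -0.134, "dz": 0, "wx": 0, "wy": 0, "wz": 0}, {"dx": -0.042, "dy": -0.134, "dz": 0, "wx": 0, "wy": 0, "wz": 0}, {"dx": -0.042, "dy": -0.134, "dz": 0, "wx": 0, "wy": 0, "wz": 0}, {"dx": -0.042, "dy": -0.13, "dz": 0, "wx": 0, "wy": 0, "wz": 0}, {"dx": -0.03, "dy": -0.083, "dz": 0, "wx": 0, "wy": 0, "wz": 0}]'

```text
clock: 15.8
position: [0.413, -0.3438, 0.2886]
tool_rot: [0.295, 0.956, 0.001, -0.001]
force: [-0.5, 0.1, -2.9]
grip_width: 0.029
finger_force: 61.1
```

Emit:
apply_moves --increments '[{"dx": 0, "dy": 0, "dz": 0.1, "wx": 0, "wy": 0, "wz": 0}, {"dx": 0, "dy": 0, "dz": 0.1, "wx": 0, "wy": 0, "wz": 0}, {"dx": 0, "dy": 0, "dz": 0.1, "wx": 0, "wy": 0, "wz": 0}, {"dx": 0, "dy": 0, "dz": 0.1, "wx": 0, "wy": 0, "wz": 0}, {"dx": 0, "dy": 0, "dz": 0.06, "wx": 0, "wy": 0, "wz": 0}, {"dx": 0, "dy": 0, "dz": 0, "wx": 0, "wy": 0, "wz": 0}, {"dx": 0, "dy": 0, "dz": 0, "wx": 0, "wy": 0, "wz": 0}]'

```text
clock: 16.5
position: [0.414, -0.342, 0.1747]
tool_rot: [0.294, 0.956, 0.0, -0.0]
force: [0.3, -0.6, -2.7]
grip_width: 0.029
finger_force: 61.0
```

```bash
python3 - <<'E'
from h import *
go([.4147,-.342,.103])
f,F,R,t=grab("scene"); im=f["image"]; w=cloud(f,F,R,t)
for lo,hi in ((.085,.1),(.065,.085)):
    s=(w[...,2]>lo)&(w[...,2]<hi)&(np.hypot(w[...,0]-.4147,w[...,1]+.342)<.025); q=w[s]
    if len(q): print(lo,len(q),q.mean(0).round(4))
s=(w[...,2]>.038)&(w[...,2]<.052)&(np.hypot(w[...,0]-.414,w[...,1]+.341)<.06)
q=w[s]; print(len(q),cv2.minAreaRect((q[:,:2]*1000).astype(np.float32)))
E
```

```text
clk 16.5 pos [ 0.414  -0.342   0.1747] head 145.8 F [ 0.3 -0.6 -2.7] j [-0.84  0.31 -0.14  1.12  0.   -0.25]
shift share [-0.0028  0.0014  0.2867] len 0.0717
0.085 34 [ 0.4197 -0.3327  0.0919]
0.065 19 [ 0.4189 -0.3332  0.0811]
446 ((416.2245788574219, -338.8376159667969), (91.04908752441406, 84.36905670166016), 16.14866065979004)
```

Emit:
apply_moves --increments '[{"dx": -0.003, "dy": 0.001, "dz": 0.05, "wx": 0, "wy": 0, "wz": 0}, {"dx": 0, "dy": 0, "dz": 0.05, "wx": 0, "wy": 0, "wz": 0}, {"dx": 0, "dy": 0, "dz": 0.03, "wx": 0, "wy": 0, "wz": 0}, {"dx": 0, "dy": 0, "dz": 0.03, "wx": 0, "wy": 0, "wz": 0}, {"dx": 0, "dy": 0, "dz": 0.03, "wx": 0, "wy": 0, "wz": 0}, {"dx": 0, "dy": 0, "dz": 0, "wx": 0, "wy": 0, "wz": 0}]'

```text
clock: 17.15
position: [0.4146, -0.3422, 0.1266]
tool_rot: [0.294, 0.956, 0.0, -0.0]
force: [0.7, -0.2, -1.4]
grip_width: 0.0291
finger_force: 61.2
```

Emit:
apply_moves --increments '[{"dx": 0, "dy": 0, "dz": 0.03, "wx": 0, "wy": 0, "wz": 0}, {"dx": 0, "dy": 0, "dz": 0.03, "wx": 0, "wy": 0, "wz": 0}, {"dx": 0, "dy": 0, "dz": 0.02, "wx": 0, "wy": 0, "wz": 0}, {"dx": 0, "dy": 0, "dz": 0, "wx": 0, "wy": 0, "wz": 0}, {"dx": 0, "dy": 0, "dz": 0, "wx": 0, "wy": 0, "wz": 0}]'

```text
clock: 17.65
position: [0.4149, -0.3425, 0.1073]
tool_rot: [0.294, 0.956, 0.0, -0.0]
force: [0.0, -0.2, -2.2]
grip_width: 0.0291
finger_force: 61.2
```

It's in the bore with no side force. Last few millimetres to the floor.

Emit:
apply_moves --increments '[{"dx": 0, "dy": 0, "dz": 0.008, "wx": 0, "wy": 0, "wz": 0}, {"dx": 0, "dy": 0, "dz": 0.008, "wx": 0, "wy": 0, "wz": 0}, {"dx": 0, "dy": 0, "dz": 0, "wx": 0, "wy": 0, "wz": 0}, {"dx": 0, "dy": 0, "dz": 0, "wx": 0, "wy": 0, "wz": 0}]'

```text
clock: 18.05
position: [0.4149, -0.3425, 0.1033]
tool_rot: [0.294, 0.956, -0.0, 0.0]
force: [0.2, 0.1, -1.7]
grip_width: 0.0296
finger_force: 61.2
```

Emit:
apply_moves --increments '[{"dx": 0, "dy": 0, "dz": 0.006, "wx": 0, "wy": 0, "wz": 0}, {"dx": 0, "dy": 0, "dz": 0, "wx": 0, "wy": 0, "wz": 0}, {"dx": 0, "dy": 0, "dz": 0, "wx": 0, "wy": 0, "wz": 0}]'

```text
clock: 18.35
position: [0.415, -0.3427, 0.102]
tool_rot: [0.294, 0.956, -0.0, 0.0]
force: [0.4, -0.8, 1.2]
grip_width: 0.0291
finger_force: 61.6
```

It touches the floor at the same height as when it was gripped. I release slowly and retreat upward.

Emit:
apply_moves --increments '[{"dx": 0, "dy": 0, "dz": 0, "wx": 0, "wy": 0, "wz": 0}, {"dx": 0, "dy": 0, "dz": 0, "wx": 0, "wy": 0, "wz": 0}, {"dx": 0, "dy": 0, "dz": 0, "wx": 0, "wy": 0, "wz": 0}, {"dx": 0, "dy": 0, "dz": 0, "wx": 0, "wy": 0, "wz": 0}, {"dx": 0, "dy": 0, "dz": 0, "wx": 0, "wy": 0, "wz": 0}, {"dx": 0, "dy": 0, "dz": 0, "wx": 0, "wy": 0, "wz": 0}, {"dx": 0, "dy": 0, "dz": 0, "wx": 0, "wy": 0, "wz": 0}, {"dx": 0, "dy": 0, "dz": 0, "wx": 0, "wy": 0, "wz": 0}]' --jaw 1

```text
clock: 19.15
position: [0.4149, -0.3425, 0.1018]
tool_rot: [0.294, 0.956, 0.0, -0.0]
force: [-0.3, 0.3, -0.6]
grip_width: 0.0853
finger_force: 0.0
```

Emit:
apply_moves --increments '[{"dx": 0, "dy": 0, "dz": -0.03, "wx": 0, "wy": 0, "wz": 0}, {"dx": 0, "dy": 0, "dz": -0.08, "wx": 0, "wy": 0, "wz": 0}, {"dx": 0, "dy": 0, "dz": -0.1, "wx": 0, "wy": 0, "wz": 0}, {"dx": 0, "dy": 0, "dz": -0.1, "wx": 0, "wy": 0, "wz": 0}, {"dx": 0, "dy": 0, "dz": -0.1, "wx": 0, "wy": 0, "wz": 0}, {"dx": 0, "dy": 0, "dz": -0.1, "wx": 0, "wy": 0, "wz": 0}, {"dx": 0, "dy": 0, "dz": 0, "wx": 0, "wy": 0, "wz": 0}, {"dx": 0, "dy": 0, "dz": 0, "wx": 0, "wy": 0, "wz": 0}]'

```text
clock: 19.95
position: [0.415, -0.3426, 0.2298]
tool_rot: [0.294, 0.956, -0.0, 0.0]
force: [-0.2, -0.6, -0.2]
grip_width: 0.0852
finger_force: 0.0
```

```bash
python3 - <<'E'
import lid
from h import *
f,F,R,t=grab("scene"); w=cloud(f,F,R,t)
for nm,lo,hi in (("hubtop",.131,.138),("knob",.158,.172),("tube",.06,.1)):
    s=(w[...,2]>lo)&(w[...,2]<hi)&(np.hypot(w[...,0]-.40,w[...,1]+.336)<.085)
    q=w[s]; print(nm,len(q),q.mean(0).round(4),q[:,2].max())
cv2.imwrite("pics/s4.png",cv2.resize(f["image"][60:420,190:510],None,fx=1.6,fy=1.6,interpolation=cv2.INTER_CUBIC))
E
```

```text
before (np.float64(0.1655), np.int64(268))
now (np.float64(0.1813), np.int64(286))
clk 20.0 pos [ 0.4147 -0.3423  0.2291] head 145.78 F [ 0.4 -0.1 -1.1] j [-0.84  0.29 -0.02  1.26  0.   -0.24]
shift share [0.3972 1.2353 0.1164] len 0.3257
turn share [ 1.000e-04 -1.000e-04 -5.802e-01]
[ 0.01570039  0.02646647 -0.04775124]
hubtop 94 [ 0.4112 -0.3331  0.1333] 0.13777967901867552
knob 34 [ 0.3544 -0.2959  0.1634] 0.1684587641010958
tube 98 [ 0.4211 -0.3334  0.0791] 0.09999508984856477
```

View pics/s4.png

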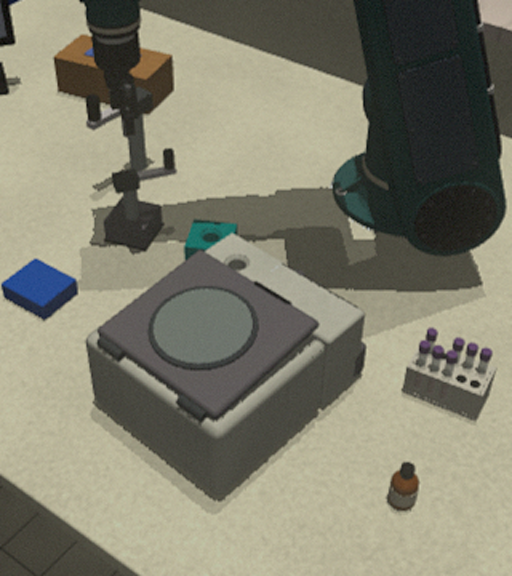

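The key stands upright in its stand at (130,215), with hub and knob heights the same as at the start. The gripper is clear above it and the lid is ajar.

```bash
python3 -c "
from plant import *
print(finish_job())"
```

```text
the job is handed in; nothing more can be done
None
```

I handed the job in at about 20 s: the key went fully home at about 5 N, the catch let go and the lid stands ajar, and the key is back upright and fully down in its stand; no verdict came back.

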